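# Gauge a turned test bar and take it up level

### The job

Measure the steel test bar that lies in the bench length gauge: slide the movable jaw by its upright post until the bar is squeezed between both jaws, keep it pressed there for a moment, then slide the jaw back well clear (2 cm or more) while the bar stays on its rests. Then lift the bar about 10 cm up out of the gauge and finish while still holding it there in the gripper, level and still, with nothing else touching it. Never let the bar tip, and leave everything else on the bench where it stands.

Things in the scene. Friction and masses are not known exactly. Their poses are not given: they have to be found in the camera images.
- gauge: bench length gauge, fixed: grey base 90 x 290 x 22 mm with a steel rail on top (30 mm wide, top at 32 mm). Origin on the bench, 30 mm to -y of the base's middle; y along the rail, z up. Two dark V rests at y = -42 and +42 mm (7 mm long, 45 mm wide, up to 68 mm high) carry the bar, its axis 70 mm over the bench. The movable jaw is at the +y end, the fixed jaw at the -y end.
- anvil_face (a point): middle of the fixed jaw's face, 70 mm over the bench, at y = -70 mm of the gauge, looking to +y. The fixed jaw is a steel block 36 mm wide, 24 mm long, up to 76 mm high.
- jaw (a joint): movable jaw along the gauge's y, 0 to 0.06 m, growing as it opens (+y). Its face is at y = 47 mm + this value, so the bar is squeezed at about 0.003. Starts at 0.025 to 0.055, with a gap at both ends of the bar: the jaw meets the bar, then pushes it along to the fixed jaw. It stays where left: 1.5 N friction; pushing the bar adds up to 5 N; then press with 10 to 20 N.
- jaw_post (a point): grip point on the movable jaw's upright black post, 110 mm above the bench, 35 mm to +y of the jaw's face; moves with the jaw. The post is 16 x 16 mm, sides parallel to the gauge's x and y, and rises from the grey carriage (top at 66 mm) to 130 mm.
- bar_center (a point): centre of the turned steel test bar in the gauge: 120 mm long along its y (parallel to the gauge's y), two round heads 24 mm in diameter, 32 mm long, and between them a round middle 14 mm in diameter, 56 mm long. About 0.3 kg, balanced at this point, on the axis, 70 mm over the bench, where it can be gripped from above across the thin middle. z is up at the start.
- jar_near: closed black sample jar with a red lid, 64 mm in diameter, 90 mm high, beside the gauge on the robot's side; origin at its underside; a bystander
- weight: brass balance weight 32 mm in diameter, 54 mm high, just behind the gauge; origin at its underside; a bystander
- vial: amber vial 28 mm in diameter, 60 mm high, just behind the gauge; origin at its underside; a bystander
- screwdriver: screwdriver 150 mm long, lying beside the gauge on the robot's side; a bystander
- collar: plain steel shaft collar (ring) 40 mm in diameter, 15 mm high, lying beside the gauge on the robot's side; origin at its underside; a bystander
Things that resemble listed ones, but are neither listed nor needed, are in the scene too. Of the things shaped like the part that bears bar_center, the bare steel one is meant.

How it is judged:
By the outcome, as a careful person would: the job done as asked, in the order asked, and still so for the second after the job is handed in, while the arm keeps its last pose, push and grip.
It also fails if it takes over 56 s, if anything falls off the work surface, if the arm or the gripper's body presses on something with over 40 N, if the wrist force passes 120 N, or if a joint passes its speed limit or range.

### The arm

A 7-joint arm with a two-finger parallel gripper is mounted at the origin on the work surface. World frame = base frame: x ahead of the robot, y to its left, z up, the work surface at z = 0. Lengths are in m, angles in rad, forces in N, time in s.
With the tool pointing down it reaches from about 0.4 to 0.85 m from the base axis. Payload 10.4 kg.
Tool frame: the origin (TCP) lies midway between the tips of the shut fingers; the grasp point (between the pads) lies env.pinch_z behind it (env.pinch_z is the distance from the TCP to the grasp point, in m); y points along the fingers, z is the direction in which the jaws open and shut, and the axes are right-handed (so a half turn about y gives the same grasp; the last joint's range is limited). The gripper opens to 87 mm and grips with 3 to 60 N. Pads are 19 mm wide; open, the fingers measure 117 mm over their backs; the gripper's body (75 mm by 190 mm) begins 51 mm behind the grasp point.
Start: joints at [1.224, 0.332, -0.065, 1.46, 0.022, 1.35, -0.088], TCP at [0.199, -0.593, 0.223] pointing down, gripper open.
Joint ranges: [-2.6, 2.6], [-0.5, 2.12], [-1.47, 1.34], [0.16, 2.42], [-1.27, 4.41], [0.06, 2.06], [-2.6, 2.6]. Speed limits (rad/s): [2.22, 2.22, 2.79, 2.79, 3.14, 3.14, 3.14].

### API

Orientations are given as a unit quaternion [w, x, y, z].
In Python, from rig import env, claw, solver, vision, job, models, sensors gives the robot as it stands. Calls block until the motion is done:
- env.goto(position, orientation): joint-space move of the TCP to a pose.
- env.line_to(position, frame=None, velocity=0.15, threshold=None): straight line of the TCP; frame=None keeps the orientation; velocity is the mean speed in m/s. With threshold (N) it stops when the force on the tool has changed by that much, and returns True; else False.
- env.move_j(angles): joint-space move.
- claw.gripper_to(opening): opening from 0.0 (shut) to 1.0 (fully open); the grip force is fixed at half the most; returns when the fingers have stopped.
- env.sleep(seconds).
- solver.inverse_kinematics(position, orientation): joint angles nearest the present ones, or None.
- vision.get_image(name): name is "scene" or "side" or "wrist"; returns the picture (480x640x3 uint8, red, green, blue); there is no depth.
- vision.get_calibration(name): a dict with "fovy" (degrees; the focal length in pixels is half the picture's height over the tangent of half this angle, whatever the lens; pixels are square), "cx", "cy" (the principal point, pixels), "extrinsics" (4x4, takes a point from camera to world coordinates); the wrist camera has in their place "mount" (4x4, takes a point from camera to tool coordinates, whose origin is the TCP and whose axes are the tool frame's). Camera axes: x right, y down, z forward; pixel columns grow to the right and rows downward; lengths in m; the calibration is good to about 2 mm. A picture is of the moment at which its call begins: read the wrist's pose just before it. get_calibration takes no time and is no camera call.
A pose or a line that the arm cannot do raises env.PlanningError and nothing moves.
- job.sign_off(): hands the job in, once; it reports no verdict.
Trained networks look in the newest picture that a camera, given by its name, has taken for a name from the list of things; names that differ only in an ending like _2 or _b are one class to them, and where a whole thing is asked for, a point or a joint stands for the part that bears it (a point fixed in the world has none). Each returns a list of dicts, best first, with "conf" (0 to 1); they miss things now and then, are a little off and sometimes report something else, mostly with a low value. They report only what shows in the picture. A call takes as long as a camera call. They do not tell look-alikes from the thing itself.
- models.outline_of(name, camera): "region" (480x640 bool, what is visible of it) and "point" ([column, row] in pixels, amid what is visible of it).
- models.spot_point(name, camera): "point" ([column, row] in pixels: a listed point, or the origin of a listed thing).
Readings, each from a call of its own:
- sensors.read_clock(): time.
- sensors.read_q(): joint angles.
- sensors.read_dq(): joint speeds.
- sensors.read_effort(): joint torques, N m.
- sensors.read_eef_pos(): TCP position.
- sensors.read_tcp_rot(): TCP orientation.
- sensors.read_ft_force(): force on the tool from outside, world axes, zero at the start.
- sensors.read_ft_torque(): the same for the moment, N m.
- sensors.read_width(): opening from 0.0 (shut) to 1.0 (fully open).
Only numpy, scipy, OpenCV 4.12 (cv2) and the standard library are available. Lean on these libraries where they do the work, as an engineer would, in place of code of your own. Each camera call takes 0.05 s, during which the arm holds its last target.

## Working session

There is one attempt and no reset: what is moved stays moved. The work goes in short steps, each a Python script; the robot and the scene stay as the last script left them, time stands still between calls to the robot, and variables do not carry over. Pictures are saved under pics/ and viewed, and the job is handed in when it is done.

```bash
ls; mkdir -p pics; python3 - <<'E'
from rig import env, claw, solver, vision, job, models, sensors
import cv2
for n in ["scene","side","wrist"]:
    im=vision.get_image(n); cv2.imwrite(f"pics/{n}0.png",im[:,:,::-1])
    c=vision.get_calibration(n); print(n,c)
    for k in ["gauge","anvil_face","jaw_post","bar_center"]:
        print(k,[(round(d['conf'],2),[int(v) for v in d['point']]) for d in models.spot_point(k,n)])
print(env.pinch_z,sensors.read_clock(),sensors.read_eef_pos(),sensors.read_tcp_rot(),sensors.read_ft_force())
E
```

```text
pics
scene {'fovy': 54.932531690218724, 'cx': 324.438262459909, 'cy': 237.62334988375574, 'extrinsics': array([[-0.35546347,  0.72244087, -0.59306401,  1.02814549],
       [ 0.93466049,  0.26967924, -0.23169567,  0.14737139],
       [-0.00744937, -0.63667284, -0.77109805,  0.76291287],
       [ 0.        ,  0.        ,  0.        ,  1.        ]])}
gauge [(0.69, [307, 278])]
anvil_face [(0.95, [280, 239])]
jaw_post [(0.71, [356, 278])]
bar_center [(0.96, [270, 191]), (0.91, [303, 254]), (0.68, [186, 240])]
side {'fovy': 47.813927212496544, 'cx': 325.7489924761939, 'cy': 231.49273174302053, 'extrinsics': array([[-0.98728867, -0.08545815,  0.13400744,  0.41397047],
       [-0.15860951,  0.58388304, -0.7961932 ,  0.67887089],
       [-0.01020347, -0.80732738, -0.59001559,  0.61688372],
       [ 0.        ,  0.        ,  0.        ,  1.        ]])}
gauge [(0.89, [321, 258])]
anvil_face [(0.75, [340, 207])]
jaw_post [(0.6, [283, 246])]
bar_center [(0.94, [321, 223]), (0.79, [334, 176]), (0.68, [425, 211]), (0.16, [319, 260])]
wrist {'fovy': 58.26209796545272, 'cx': 320.12295070564096, 'cy': 239.21539993653514, 'mount': array([[-3.11815184e-04,  9.59347606e-01,  2.82226990e-01,
        -7.78940515e-02],
       [-4.04133508e-04, -2.82227102e-01,  9.59347538e-01,
        -1.61827832e-01],
       [ 9.99999870e-01,  1.85081746e-04,  4.75707209e-04,
         1.62772750e-03],
       [ 0.00000000e+00,  0.00000000e+00,  0.00000000e+00,
         1.00000000e+00]])}
gauge []
anvil_face []
jaw_post []
bar_center []
0.0187 0.75 [ 0.19890917 -0.59252314  0.22258534] [-0.11401496  0.11396266 -0.69782582  0.69789127] [-0.63771668 -0.55827235 -0.08084956]
```

View pics/scene0.png

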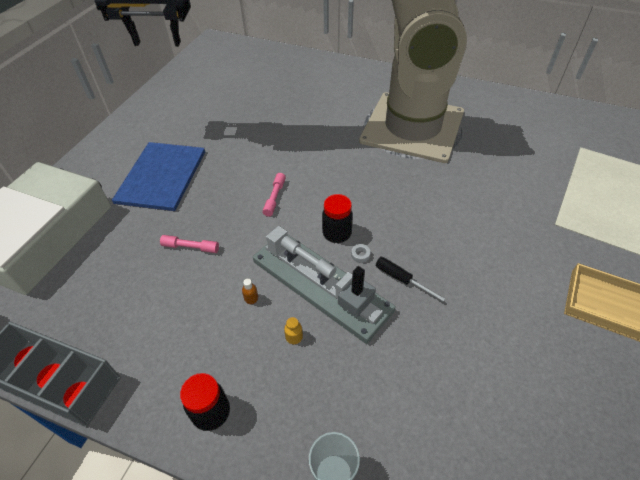

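View pics/side0.png

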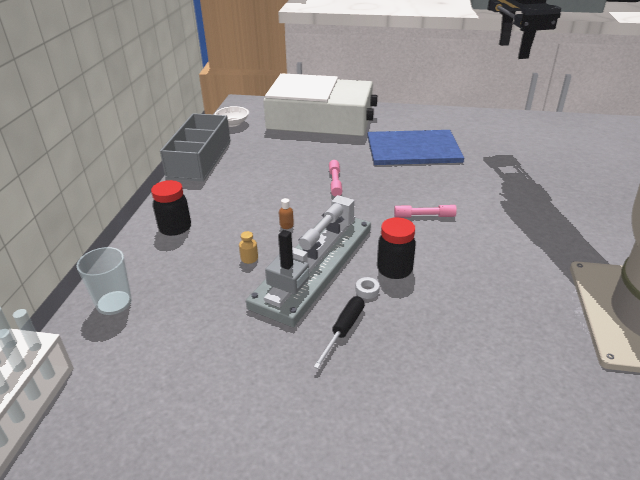

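```bash
python3 - <<'E'
import cv2
a=cv2.imread('pics/scene0.png')[150:350,200:420]; cv2.imwrite('pics/c1.png',cv2.resize(a,None,fx=3,fy=3,interpolation=3)[:600])
a=cv2.imread('pics/side0.png')[150:330,210:460]; cv2.imwrite('pics/c2.png',cv2.resize(a,None,fx=3.2,fy=3.2,interpolation=3)[:600])
E
```

```text
(no output)
```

View pics/c1.png

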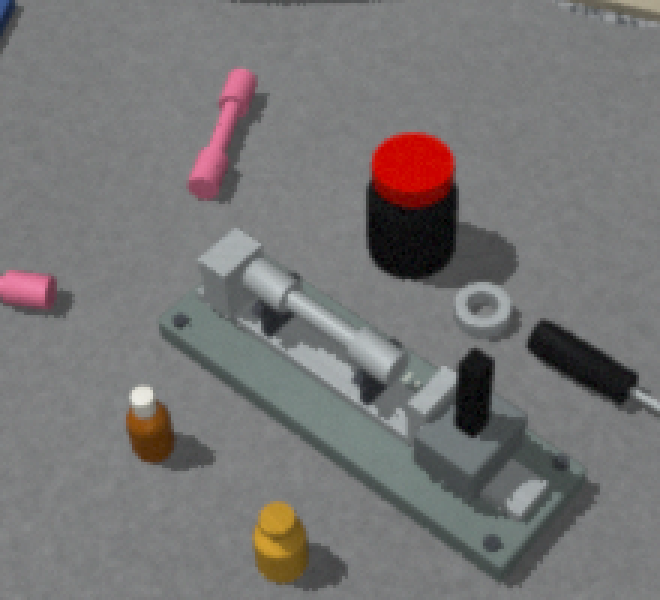

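View pics/c2.png

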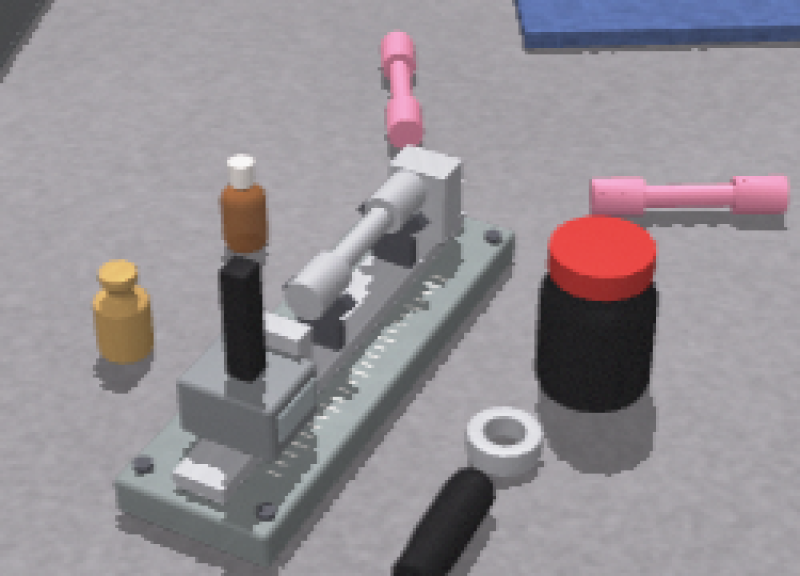

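The bar candidates in scene are (270,191), which is pink, (303,254), which is steel and lies in the gauge, and (186,240), also pink. The steel one on the V rests at (303,254) fits, and the crop confirms it. Next I'll triangulate.

```bash
cat > h.py <<'E'
from rig import env, claw, solver, vision, job, models, sensors
import cv2, numpy as np
from scipy.spatial.transform import Rotation as R
def K(c): f=240/np.tan(np.radians(c['fovy'])/2); return np.array([[f,0,c['cx']],[0,f,c['cy']],[0,0,1]])
def T_tool():
    q=sensors.read_tcp_rot(); T=np.eye(4); T[:3,:3]=R.from_quat(np.r_[q[1:],q[0]]).as_matrix(); T[:3,3]=sensors.read_eef_pos(); return T
def P(n,T=None):
    c=vision.get_calibration(n); E=c['extrinsics'] if n!='wrist' else T@c['mount']
    return K(c)@np.linalg.inv(E)[:3], E, K(c)
def tri(obs):
    A=[]
    for p,uv in obs: A+= [uv[0]*p[2]-p[0], uv[1]*p[2]-p[1]]
    A=np.array([a/np.linalg.norm(a[:3]) for a in A]); X=np.linalg.lstsq(A[:,:3],-A[:,3],rcond=None)[0]
    e=[]
    for p,uv in obs: y=p@np.r_[X,1]; e.append(np.round(y[:2]/y[2]-uv,1))
    return X,e
def atz(n,uv,z,T=None):
    p,E,k=P(n,T); d=E[:3,:3]@np.linalg.inv(k)@np.r_[uv,1]; o=E[:3,3]; return o+d*(z-o[2])/d[2]
def quat(M): q=R.from_matrix(M).as_quat(); return np.r_[q[3],q[:3]]
E
python3 - <<'E'
from h import *
Ps,Pd=P('scene')[0],P('side')[0]
vision.get_image('scene');vision.get_image('side')
def near(k,n,uv):
    l=models.spot_point(k,n); l=[d for d in l if np.hypot(*(np.array(d['point'])-uv))<15]; return np.array(l[0]['point'])
g={}
for k,a,b in [('gauge',(307,278),(321,258)),('anvil_face',(280,239),(340,207)),('jaw_post',(356,278),(283,246)),('bar_center',(303,254),(321,223))]:
    u,v=near(k,'scene',a),near(k,'side',b)
    X,e=tri([(Ps,u),(Pd,v)]); g[k]=X
    z={'gauge':0,'jaw_post':.11}.get(k,.07)
    print(k,X.round(4),e,atz('scene',u,z).round(4),atz('side',v,z).round(4))
for a,b in [('anvil_face','jaw_post'),('anvil_face','bar_center'),('gauge','jaw_post')]:
    d=g[b]-g[a]; print(a,b,np.linalg.norm(d[:2]),np.degrees(np.arctan2(d[1],d[0])))
for k,a,b in [('jar_near',(337,215),(397,250)),('weight',(293,335),(248,255)),('vial',(250,293),(286,215)),('collar',(360,253),(367,288))]:
  try:
    l=[[ (round(d['conf'],2),np.round(atz(n,d['point'],0),3)) for d in models.spot_point(k,n)[:2]] for n in('scene','side')]; print(k,l)
  except Exception as e: print(e)
print(sensors.read_clock())
E
```

```text
gauge [ 5.538e-01 -7.160e-02 -4.000e-04] [array([-0.3, -1. ]), array([-0.8,  0.8])] [ 0.5559 -0.0701  0.    ] [ 0.5527 -0.0736  0.    ]
anvil_face [ 0.5256 -0.1341  0.0754] [array([0.1, 0.5]), array([ 0.3, -0.4])] [ 0.5206 -0.1371  0.07  ] [ 0.5271 -0.1409  0.07  ]
jaw_post [0.5899 0.0322 0.1103] [array([0. , 0.1]), array([ 0.1, -0.1])] [0.5896 0.0321 0.11  ] [0.5901 0.0322 0.11  ]
bar_center [ 0.5474 -0.0788  0.062 ] [array([0.7, 2.2]), array([ 1.7, -1.8])] [ 0.5486 -0.0794  0.07  ] [ 0.5475 -0.0622  0.07  ]
anvil_face jaw_post 0.17837500153068248 68.86314040860663
anvil_face bar_center 0.05950949932490277 68.46869832285844
gauge jaw_post 0.10998629234484358 70.82246570845508
jar_near [[(0.66, array([ 0.415, -0.065,  0.   ])), (0.35, array([0.463, 0.001, 0.   ]))], [(0.64, array([ 0.416, -0.065,  0.   ]))]]
weight [[], [(0.65, array([ 0.676, -0.053,  0.   ])), (0.17, array([ 0.414, -0.061,  0.   ]))]]
vial [[], [(0.77, array([ 0.636, -0.165,  0.   ]))]]
collar [[(0.61, array([0.457, 0.012, 0.   ]))], [(0.95, array([ 0.46 , -0.007,  0.   ]))]]
1.65
```

```bash
cat >> h.py <<'E'
def gq(yaw,ax,s):  # tool z along gauge axis ax ('x'/'y'), tool y down
    gy=np.array([np.cos(yaw),np.sin(yaw),0]); gx=np.array([gy[1],-gy[0],0])
    z=s*(gy if ax=='y' else gx); y=np.array([0,0,-1.]); x=np.cross(y,z)
    return quat(np.c_[x,y,z])
E
python3 - <<'E'
from h import *
print(T_tool().round(2))
yaw=np.radians(69.5); gy=np.array([np.cos(yaw),np.sin(yaw),0])
best=None
for ax in 'yx':
  for s in(1,-1):
    for p in ([.5899,.0322,.26],[.5899,.0322,.091],[.547,-.079,.052],[.547,-.079,.17]):
        q=solver.inverse_kinematics(np.array(p),gq(yaw,ax,s)); print(ax,s,p,None if q is None else np.round(q,2))
E
```

```text
[[-0.95  0.    0.32  0.2 ]
 [-0.32 -0.   -0.95 -0.59]
 [-0.   -1.    0.    0.22]
 [ 0.    0.    0.    1.  ]]
y 1 [0.5899, 0.0322, 0.26] [ 0.57  0.36 -0.89  1.46  0.28  1.45  0.88]
y 1 [0.5899, 0.0322, 0.091] [ 0.55  0.51 -0.87  1.67  0.42  1.16  0.78]
y 1 [0.547, -0.079, 0.052] [ 0.66  0.43 -0.71  1.81  0.33  1.02  1.03]
y 1 [0.547, -0.079, 0.17] [ 0.69  0.29 -0.74  1.69  0.21  1.24  1.12]
y -1 [0.5899, 0.0322, 0.26] [ 0.5   0.34 -0.8   1.47  0.24  1.44 -2.23]
y -1 [0.5899, 0.0322, 0.091] [ 0.46  0.47 -0.74  1.68  0.34  1.13 -2.3 ]
y -1 [0.547, -0.079, 0.052] [ 0.51  0.39 -0.53  1.81  0.23  1.   -2.04]
y -1 [0.547, -0.079, 0.17] [ 0.56  0.26 -0.58  1.7   0.15  1.22 -1.98]
x 1 [0.5899, 0.0322, 0.26] [ 0.53  0.35 -0.85  1.46  0.26  1.44 -0.67]
x 1 [0.5899, 0.0322, 0.091] [ 0.5   0.49 -0.8   1.67  0.38  1.14 -0.76]
x 1 [0.547, -0.079, 0.052] [ 0.59  0.41 -0.63  1.81  0.28  1.01 -0.51]
x 1 [0.547, -0.079, 0.17] [ 0.63  0.28 -0.66  1.7   0.18  1.23 -0.43]
x -1 [0.5899, 0.0322, 0.26] [ 0.76  0.51 -1.24  1.45  0.48  1.52  2.32]
x -1 [0.5899, 0.0322, 0.091] [ 0.77  0.72 -1.25  1.66  0.71  1.29  2.17]
x -1 [0.547, -0.079, 0.052] [ 1.02  0.71 -1.24  1.79  0.72  1.19  2.33]
x -1 [0.547, -0.079, 0.17] [ 1.04  0.49 -1.24  1.68  0.48  1.32  2.5 ]
```

```bash
python3 - <<'E'
from h import *
yaw=np.radians(69.5)
t0=sensors.read_clock()
env.goto(np.array([.572,-.02,.27]),gq(yaw,'y',1)); env.sleep(.2)
print(sensors.read_clock()-t0)
T=T_tool(); im=vision.get_image('wrist'); cv2.imwrite('pics/w1.png',im[:,:,::-1]); np.save('T1.npy',T); np.save('w1.npy',im)
print(T.round(4))
for k,z in [('gauge',0),('anvil_face',.07),('jaw_post',.11),('bar_center',.07)]:
    for d in models.spot_point(k,'wrist'): print(k,round(d['conf'],2),np.round(d['point'],1),atz('wrist',d['point'],z,T).round(4))
print(sensors.read_clock(), sensors.read_ft_force())
E
```

```text
2.6332999999999998
[[ 9.363e-01 -1.000e-04  3.511e-01  5.720e-01]
 [-3.511e-01  0.000e+00  9.363e-01 -2.050e-02]
 [-1.000e-04 -1.000e+00 -0.000e+00  2.699e-01]
 [ 0.000e+00  0.000e+00  0.000e+00  1.000e+00]]
gauge 0.83 [265.8 191.2] [ 0.5525 -0.0732  0.    ]
anvil_face 0.63 [171.2 207.6] [ 0.5287 -0.1418  0.07  ]
jaw_post 0.57 [393.9 212.1] [0.5885 0.0324 0.11  ]
bar_center 0.93 [24.  70.6] [ 0.3891 -0.2016  0.07  ]
bar_center 0.73 [248.9 204. ] [ 0.5492 -0.0782  0.07  ]
bar_center 0.71 [ 35.  294.8] [ 0.5583 -0.2938  0.07  ]
bar_center 0.23 [326.  292.3] [ 0.6489 -0.0448  0.07  ]
4.5333 [ 0.29202423  0.68418947 -0.23610558]
```

View pics/w1.png

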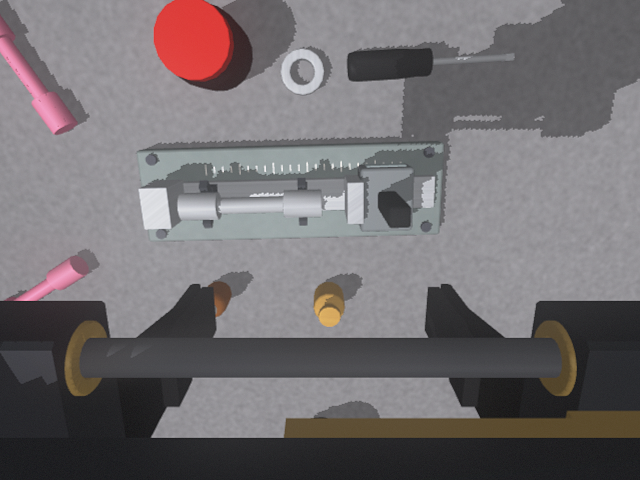

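```bash
python3 - <<'E'
import cv2
a=cv2.imread('pics/w1.png')[135:255,130:450]; a=cv2.resize(a,None,fx=2.5,fy=2.5,interpolation=3);cv2.imwrite('pics/w1c.png',a)
E
```

```text
(no output)
```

View pics/w1c.png

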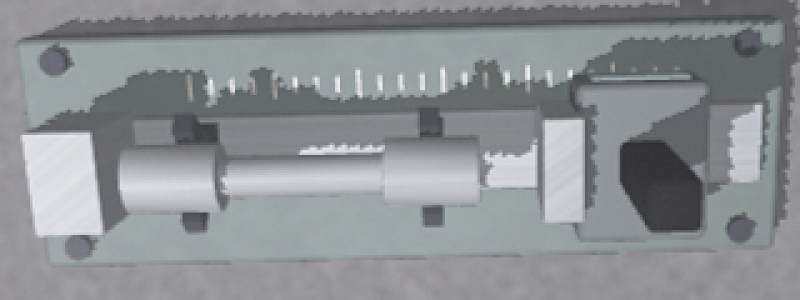

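```bash
python3 - <<'E'
from h import *
T=np.load('T1.npy')
f=lambda c,z: atz('wrist',np.array(c)/2.5+[130,135],z,T)
def line(a,b,z,n):
    A,B=f(a,z),f(b,z); d=B-A; print(n,A.round(4),B.round(4),round(np.linalg.norm(d),4),'yaw',round(np.degrees(np.arctan2(d[1],d[0])),2))
line((48,264),(772,246),.022,'bot edge'); line((18,42),(778,20),.022,'top edge')
line((54,61),(748,41),.022,'holes t'); line((78,247),(740,228),.022,'holes b')
line((148,180),(455,170),.07,'bar'); line((122,178),(480,172),.07,'bar ends')
print('post top',f((676,205),.13).round(4)); print('anvil face',f((98,183),.076),'jawface top',f((541,165),.076))
m=(f((54,61),.022)+f((748,41),.022)+f((78,247),.022)+f((740,228),.022))/4; print('base mid',m)
E
```

```text
bot edge [ 0.555  -0.1966  0.022 ] [0.6486 0.0747 0.022 ] 0.287 yaw 70.95
top edge [ 0.4732 -0.1676  0.022 ] [0.5653 0.1011 0.022 ] 0.284 yaw 71.09
holes t [ 0.4843 -0.1582  0.022 ] [0.5687 0.0884 0.022 ] 0.2607 yaw 71.09
holes b [ 0.5528 -0.1823  0.022 ] [0.6372 0.065  0.022 ] 0.2612 yaw 71.17
bar [ 0.5337 -0.1272  0.07  ] [ 0.5673 -0.0274  0.07  ] 0.1053 yaw 71.36
bar ends [ 0.5299 -0.1352  0.07  ] [ 0.571  -0.0196  0.07  ] 0.1227 yaw 70.44
post top [0.5881 0.0339 0.13  ]
anvil face [ 0.5281349  -0.14120288  0.076     ] jawface top [0.57473645 0.00080356 0.076     ]
base mid [ 0.56075091 -0.04676356  0.022     ]
```

```bash
cat >> h.py <<'E'
yaw=np.radians(71.1); gy=np.array([np.cos(yaw),np.sin(yaw),0]); gx=np.array([gy[1],-gy[0],0])
O=np.array([.551,-.0752,0]); post=np.array([.5881,.0333,0]); barc=np.array([.5505,-.0774,0])
Z=np.array([0,0,1.])
def st(m=''):
    p=sensors.read_eef_pos(); F=sensors.read_ft_force()
    print(m,'t',round(sensors.read_clock(),2),'gauge xyz',np.round([(p-O)@gx,(p-O)@gy,p[2]],4),'F gx,gy,z',np.round([F@gx,F@gy,F[2]],2),'w',round(sensors.read_width(),3))
E
python3 - <<'E'
from h import *
claw.gripper_to(.55)
env.goto(post+Z*.16,gq(yaw,'y',1)); st('hover')
print(env.line_to(post+Z*.092,velocity=.1,threshold=8)); st('down')
im=vision.get_image('wrist'); cv2.imwrite('pics/w2.png',im[:,:,::-1])
im=vision.get_image('scene'); cv2.imwrite('pics/s2.png',cv2.resize(im[180:360,230:430,::-1],None,fx=3,fy=3))
E
```

```text
hover t 6.02 gauge xyz [0.0005 0.1144 0.161 ] F gx,gy,z [ 0.4  -0.36 -0.41] w 0.555
False
down t 6.85 gauge xyz [0.0004 0.1149 0.0926] F gx,gy,z [ 0.34 -0.12 -0.12] w 0.549
```

View pics/w2.png

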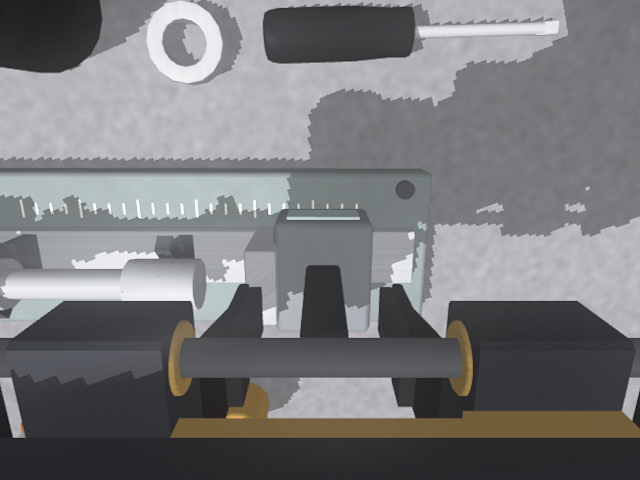

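View pics/s2.png

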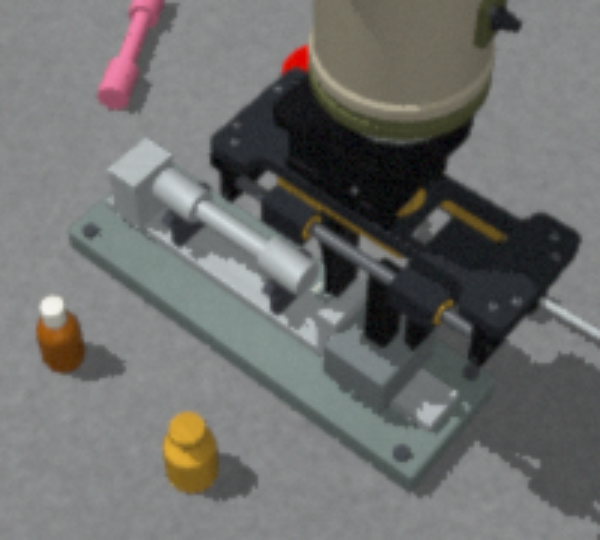

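The wrist view shows the post at about (325,290), midway between the fingers at 250 and 395. I'll grip it and push.

```bash
python3 - <<'E'
from h import *
claw.gripper_to(0.0); env.sleep(.2); st('gripped')
p0=sensors.read_eef_pos(); g0=(p0-O)@gy
F0=sensors.read_ft_force()
print(env.line_to(p0-gy*.022,velocity=.03,threshold=14)); st('after fast')
p=sensors.read_eef_pos()
r=env.line_to(p-gy*.015,velocity=.012,threshold=9); print(r); st('press'); env.sleep(.2); st('press+')
E
```

```text
gripped t 7.8 gauge xyz [-0.      0.1148  0.0921] F gx,gy,z [ 0.02  1.54 -0.99] w 0.183
False
after fast t 8.68 gauge xyz [-0.0001  0.0926  0.092 ] F gx,gy,z [-0.54  0.93  0.67] w 0.184
True
press t 9.42 gauge xyz [-0.0001  0.0858  0.092 ] F gx,gy,z [ 1.04 -0.26  3.18] w 0.181
press+ t 9.62 gauge xyz [-0.0001  0.086   0.092 ] F gx,gy,z [ 1.58 -1.95  6.74] w 0.183
```

```bash
python3 - <<'E'
from h import *
p=sensors.read_eef_pos(); p[2]=.092
for i in range(1,8):
    env.line_to(p-gy*.0007*i,velocity=.01); env.sleep(.12); st(i)
    F=sensors.read_ft_force()@gy
    if F>13: break
E
```

```text
1 t 10.07 gauge xyz [-0.0001  0.0858  0.092 ] F gx,gy,z [2.2  4.62 0.34] w 0.178
2 t 10.44 gauge xyz [-0.0001  0.0858  0.0921] F gx,gy,z [ 2.64  6.8  -1.98] w 0.182
3 t 10.81 gauge xyz [-0.0002  0.0858  0.092 ] F gx,gy,z [ 3.41  9.95 -1.79] w 0.179
4 t 11.18 gauge xyz [-0.0001  0.0857  0.0921] F gx,gy,z [ 3.69 12.83 -3.49] w 0.178
5 t 11.54 gauge xyz [-0.0001  0.0857  0.0921] F gx,gy,z [ 4.96 15.42 -5.9 ] w 0.183
```

```bash
python3 - <<'E'
from h import *
env.sleep(1.0); st('held')
im=vision.get_image('side'); cv2.imwrite('pics/d3.png',cv2.resize(im[150:330,210:460,::-1],None,fx=3,fy=3))
p=sensors.read_eef_pos(); p[2]=.092
env.line_to(p+gy*.038,velocity=.05); env.sleep(.2); st('back')
claw.gripper_to(.55); env.sleep(.1); st('open')
p=sensors.read_eef_pos()
env.line_to(p+Z*.11,velocity=.12); st('up')
im=vision.get_image('side'); cv2.imwrite('pics/d4.png',cv2.resize(im[150:330,210:460,::-1],None,fx=3,fy=3))
im=vision.get_image('wrist'); cv2.imwrite('pics/w4.png',im[:,:,::-1])
T=T_tool(); np.save('T4.npy',T)
for d in models.spot_point('bar_center','wrist'): print(round(d['conf'],2),np.round(d['point'],1),atz('wrist',d['point'],.07,T).round(4))
E
```

```text
held t 12.54 gauge xyz [-0.0001  0.0857  0.0921] F gx,gy,z [ 5.56 14.76 -5.48] w 0.181
back t 13.77 gauge xyz [-0.      0.1237  0.092 ] F gx,gy,z [0.84 1.91 2.25] w 0.185
open t 14.7 gauge xyz [-0.0002  0.1238  0.092 ] F gx,gy,z [-1.15  0.19 -0.04] w 0.556
up t 15.77 gauge xyz [-0.0005  0.1235  0.2011] F gx,gy,z [-0.16 -0.07 -0.64] w 0.552
0.73 [127.8 225.3] [ 0.5463 -0.0865  0.07  ]
```

View pics/d3.png

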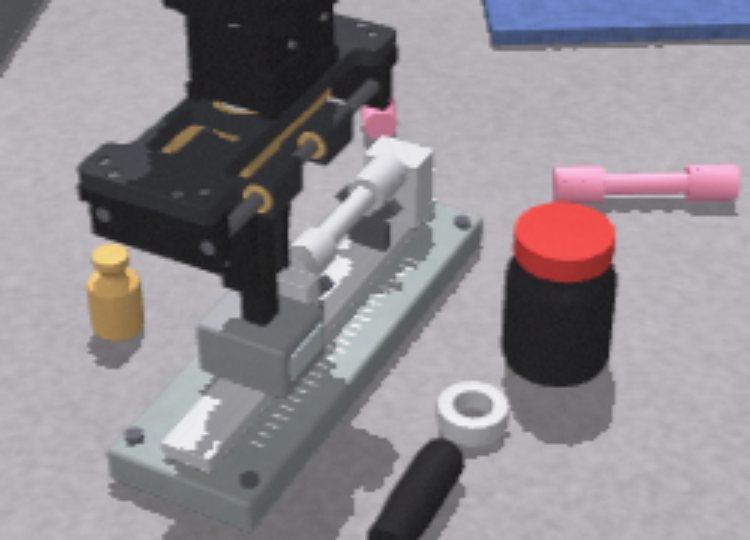

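View pics/d4.png

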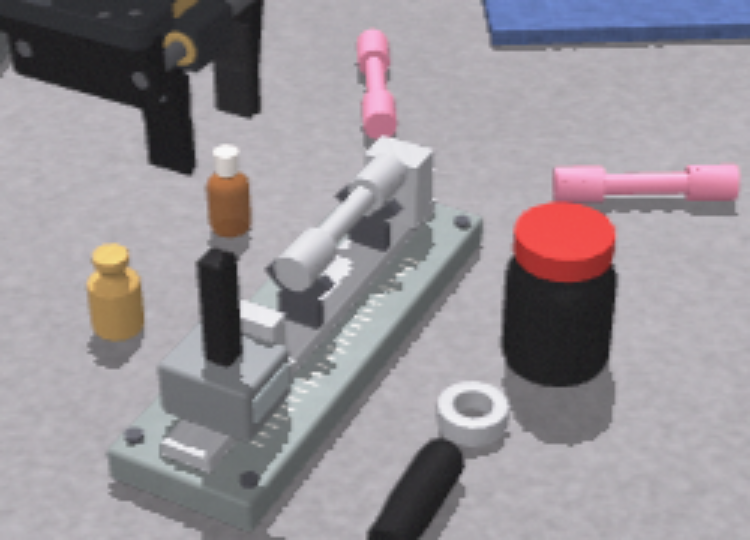

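View pics/w4.png

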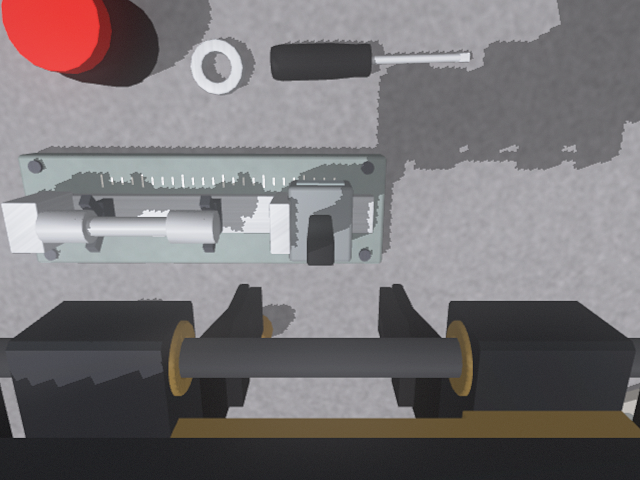

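Side view: the bar was squeezed against the fixed jaw. It now rests level on both V rests, and the jaw is about 38 mm back. Next I'll hover over the bar and refine.

```bash
python3 - <<'E'
from h import *
b=O-.010*gy
env.goto(b+Z*.2,gq(yaw,'x',1)); env.sleep(.2); st('hover')
T=T_tool(); im=vision.get_image('wrist'); cv2.imwrite('pics/w5.png',im[:,:,::-1]); np.save('T5.npy',T)
for d in models.spot_point('bar_center','wrist'):
    X=atz('wrist',d['point'],.07,T); print(round(d['conf'],2),np.round(d['point'],1),X.round(4),'rel O gx,gy',(X-O)@gx,(X-O)@gy)
E
```

```text
hover t 17.26 gauge xyz [-1.000e-04 -9.400e-03  1.999e-01] F gx,gy,z [ 0.94 -1.05  0.29] w 0.553
0.76 [316.6 227. ] [ 0.5467 -0.0842  0.07  ] rel O gx,gy -0.0011800525793697894 -0.00994401691164224
```

View pics/w5.png

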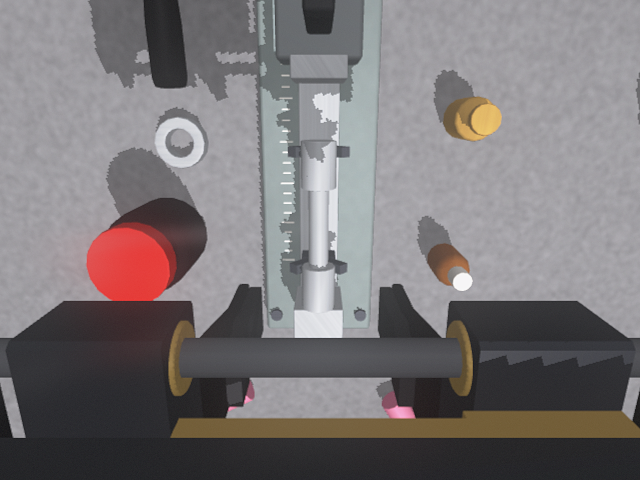

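The bar axis is at column ~318 and the thin middle is at (318,227), centred between the fingers. The measurement agrees with the expected y of -10 mm, so I'll descend.

```bash
python3 - <<'E'
from h import *
b=O-.010*gy-.0004*gx
env.line_to(b+Z*.1,velocity=.12); 
print(env.line_to(b+Z*.0515,velocity=.06,threshold=8)); env.sleep(.1); st('down')
im=vision.get_image('wrist'); cv2.imwrite('pics/w6.png',im[:,:,::-1])
im=vision.get_image('side'); cv2.imwrite('pics/d6.png',cv2.resize(im[150:330,210:460,::-1],None,fx=3,fy=3))
E
```

```text
False
down t 19.4 gauge xyz [-0.0001 -0.0099  0.052 ] F gx,gy,z [-0.03 -0.24 -0.57] w 0.546
```

View pics/w6.png

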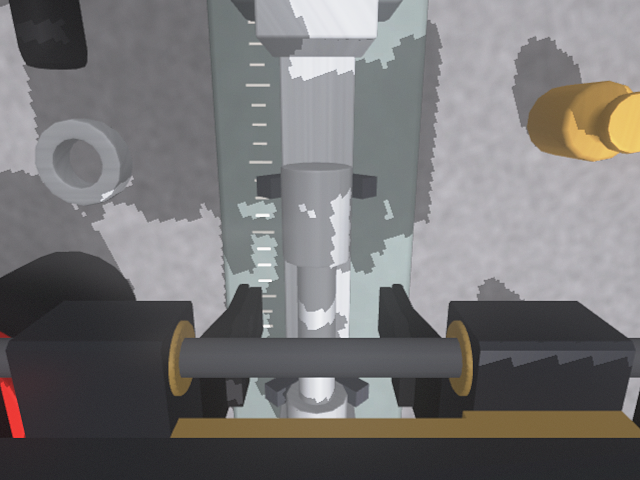

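View pics/d6.png

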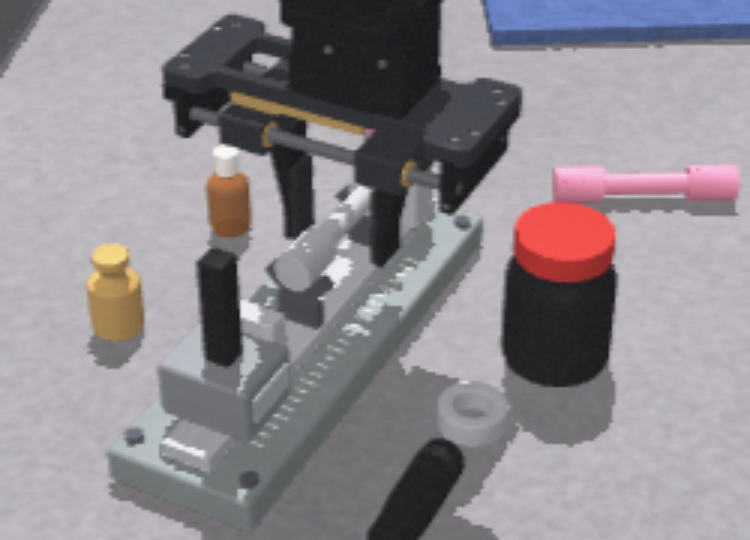

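The bar middle is at col ~316.5 and the finger midpoint at ~320.5, so it sits about 1.5 mm off. I'll shift, close partway and check.

```bash
python3 - <<'E'
from h import *
b=O-.010*gy-.0015*gx
env.line_to(b+Z*.0515,velocity=.03,threshold=8)
claw.gripper_to(.25); env.sleep(.1); st('narrow')
im=vision.get_image('wrist'); cv2.imwrite('pics/w7.png',cv2.resize(im[240:420,220:420,::-1],None,fx=3,fy=3))
E
```

```text
narrow t 20.61 gauge xyz [-0.0015 -0.01    0.0515] F gx,gy,z [0.04 0.4  0.03] w 0.248
```

View pics/w7.png

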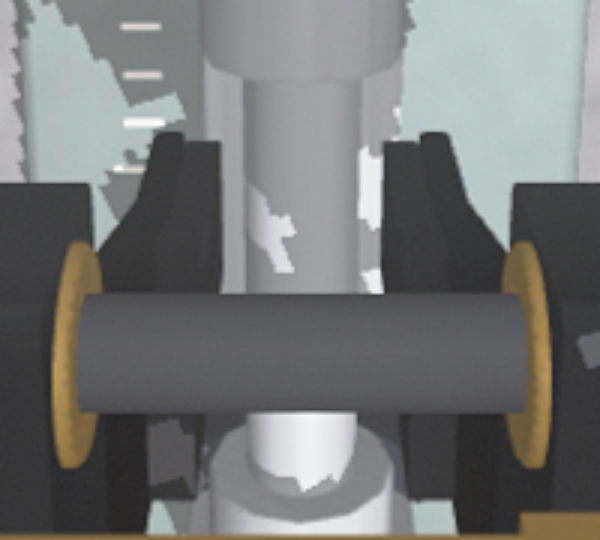

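The bar is centred now, with crop gaps of 25 and 26 px. I'll grip and lift slowly.

```bash
python3 - <<'E'
from h import *
claw.gripper_to(0.0); env.sleep(.3); st('grip')
p=sensors.read_eef_pos()
env.line_to(p+Z*.02,velocity=.03); env.sleep(.2); st('2cm')
env.line_to(p+Z*.10,velocity=.06); env.sleep(.5); st('10cm'); print(T_tool().round(4), sensors.read_ft_torque())
for n in('side','scene'):
    im=vision.get_image(n); cv2.imwrite(f'pics/{n}8.png',cv2.resize((im[100:330,210:460] if n=='side' else im[130:350,200:420])[:,:,::-1],None,fx=2.6,fy=2.6))
im=vision.get_image('wrist'); cv2.imwrite('pics/w8.png',im[:,:,::-1])
E
```

```text
grip t 21.31 gauge xyz [-0.0014 -0.01    0.0515] F gx,gy,z [-0.52 -1.    0.45] w 0.154
2cm t 22.32 gauge xyz [-0.0016 -0.01    0.0713] F gx,gy,z [-0.03  0.34 -4.34] w 0.151
10cm t 24.31 gauge xyz [-0.0015 -0.01    0.1515] F gx,gy,z [ 0.61  0.82 -2.86] w 0.155
[[-0.3239 -0.      0.9461  0.5464]
 [-0.9461 -0.     -0.3239 -0.0842]
 [ 0.     -1.     -0.      0.1515]
 [ 0.      0.      0.      1.    ]] [-0.06305733 -0.07541964  0.03495532]
```

View pics/side8.png

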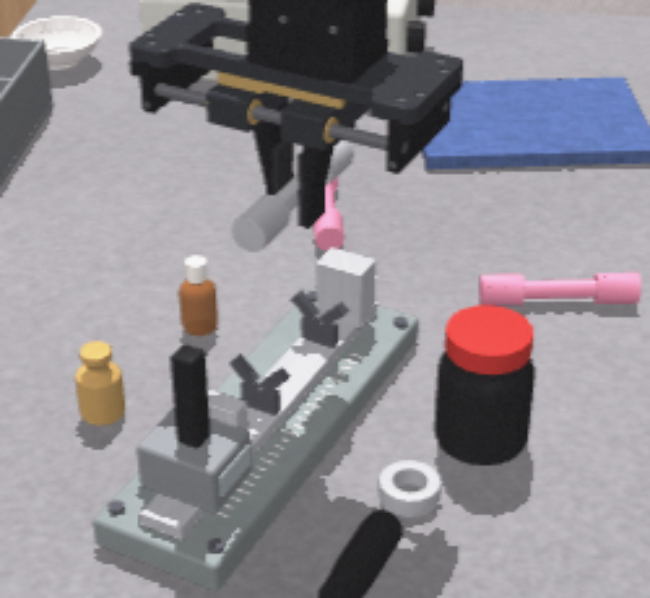

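View pics/scene8.png

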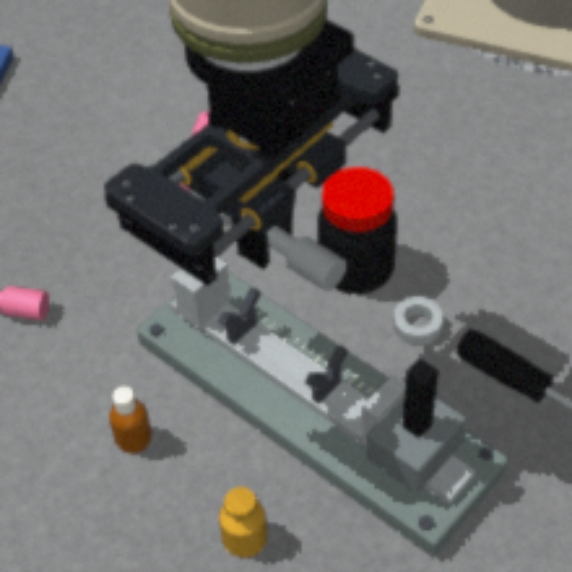

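View pics/w8.png

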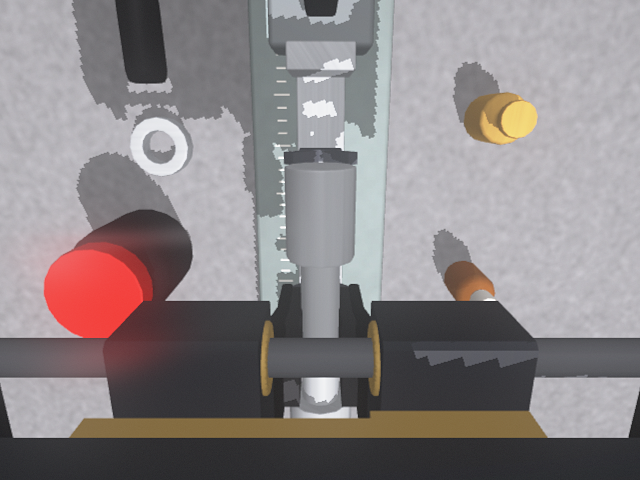

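Relative to the gripper, the bar head sits at rows 165–265, exactly as it did before the lift. So the bar hasn't tipped or slipped.

```bash
python3 - <<'E'
from h import *
env.sleep(.3); st('final'); print(np.abs(sensors.read_dq()).max()); job.sign_off()
E
```

```text
final t 24.76 gauge xyz [-0.0014 -0.01    0.1515] F gx,gy,z [ 0.5   0.02 -2.32] w 0.151
0.0014831400721531745
the job is handed in; nothing more can be done
```

I measured the bar and handed the job in at about 25 s. The bar is held 10 cm above the gauge, level and still.

- **Squeeze:** I gripped the jaw post and slid the jaw 29 mm until it stopped, close to the expected 0.003. I built up to about 15 N on the tool and held it there for over 1 s.
- **Jaw back:** I slid the jaw back 38 mm. The pictures showed the bar still on both rests.
- **Lift:** I gripped the steel bar, not the pink look-alikes, across its thin middle and raised it 10 cm.

**Last checks:**
- The bar sits in the gripper exactly as it did before the lift, so it did not tip or slip.
- The joints were practically at rest. The force sensor read about -2.3 to -4.3 N vertically, which fits a 0.3 kg bar given the noise.
- Nothing but the gripper touched the bar, and the bystanders still in view had not visibly moved.

**Where readings disagreed:**
- The calibrated position put the fingers about 1.5 mm off the bar's axis. I corrected this by eye in the wrist picture before closing.
- An early force stop during the push left almost no steady force, so I pressed on in small steps until the force was right.

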